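# Refit the washed control knobs on a gas hob

### The arm

A 7-joint arm with a two-finger parallel gripper is mounted at the origin on the work surface. World frame = base frame: x ahead of the robot, y to its left, z up, the work surface at z = 0. Lengths are in m, angles in rad, forces in N, time in s.
With the tool pointing down it reaches from about 0.35 to 0.9 m from the base axis. Payload 7.2 kg.
Tool frame: the origin (TCP) lies on the centre line of the jaws, within the pads' length; the fingertips stand env.tips_ahead ahead of it and the grasp point (between the pads) lies 5 mm behind it (env.tips_ahead is the distance from the TCP to the fingertips, in m); z points along the fingers, x is the direction in which the jaws open and shut, and the axes are right-handed (so a half turn about z gives the same grasp; the last joint's range is limited). The gripper opens to 85 mm and grips with 20 to 120 N. Pads are 22 mm wide; open, the fingers measure 114 mm over their backs; the gripper's body (76 mm by 85 mm) begins 54 mm behind the grasp point. The pads swing forward as they close: fully open they stand 13 mm farther back than shut.
Start: joints at [1.189, 0.411, -0.013, 1.596, 0.006, 1.134, -0.082], TCP at [0.193, -0.594, 0.245] pointing down, gripper open.
Joint ranges: [-2.95, 2.95], [-0.29, 1.99], [-1.47, 1.44], [0.14, 2.54], [-1.03, 4.17], [0.13, 1.85], [-2.86, 2.86]. Speed limits (rad/s): [2.39, 2.39, 3.01, 3.01, 3.14, 3.14, 3.14].

### API

Orientations are given as a unit quaternion [x, y, z, w].
In Python, from bench import env gives the robot as it stands. Calls block until the motion is done:
- env.movep(position, orientation): joint-space move of the TCP to a pose.
- env.line_to(position, orientation=None, v=0.15, max_force=None): straight line of the TCP; orientation=None keeps the orientation; v is the mean speed in m/s. With max_force (N) it stops when the force on the tool has changed by that much, and returns True; else False.
- env.set_joints(angles): joint-space move.
- env.gripper_open() and env.close(newtons=None): open the fingers fully, or close them until they stop; newtons is the grip in N (None keeps the last).
- env.pause(seconds).
- env.inverse_kinematics(position, orientation): joint angles nearest the present ones, or None.
- env.state(): the state.
- env.snapshot(name): name is "scene" or "side" or "wrist"; returns a dict with "color" (480x640x3 uint8, blue, green, red), "fx", "fy", "cx", "cy" (pixels), "pose" (4x4, takes a point from camera to world coordinates). Camera axes: x right, y down, z forward; pixel columns grow to the right and rows downward; lengths in m; the calibration is good to about 2 mm. A picture is of the moment at which its call begins. There is no depth.
A pose or a line that the arm cannot do raises env.IKError and nothing moves.
- env.job_done(): hands the job in, once; it reports no verdict.
The state is a dict: "t": time; "joint_positions": joint angles; "qvel": joint speeds; "joint_torque": joint torques, N m; "ee_pos": TCP position; "tool_rot": TCP orientation; "wrist_force": force on the tool from outside, world axes, zero at the start; "moment": the same for the moment, N m; "width": opening from 0.0 (shut) to 1.0 (fully open).
Only numpy, scipy, OpenCV 4.12 (cv2) and the standard library are available. Lean on these libraries where they do the work, as an engineer would, in place of code of your own. Each camera call takes 0.05 s, during which the arm holds its last target.

### The job

The hob's two control knobs have been washed and stand on the draining tray. Put one on each of the two bare tap spindles, flat to flat, push it down until it snaps fully home, and leave both taps turned off (clockwise to the stop, pointer straight to the back of the hob). Let go of everything at the end and do not knock over or push about the other things.

Things in the scene. Friction and masses are not known exactly. Their poses are not given: they have to be found in the camera images.
- knob_a: One of two identical black knobs (either fits either tap), 0.11 kg, standing upright on the tray. Round skirt 64 mm across, 11 mm high; on it a straight bar grip 24 mm wide, top at 42 mm, with flat sides facing +y and -y from x = -25 to +19 mm; its +x end tapers to a pointer (31 mm out) with a white line on top. Origin: centre of the underside, on the bore's axis; z up, x to the pointer.
- knob_b: The other knob, same sizes and axes as knob_a. In both, a blind D-shaped bore opens in the underside: 25 mm deep, fits the spindle with about 0.4 mm play all round, its flat on the pointer's side (+x). Origin: centre of the underside.
- tap_left_seat (a point): Point on the axis of the hob's left tap (larger y), at the top of the brass collar where a fully home knob's underside rests: 83 mm above the counter, 3 mm above the deck. Turns with the spindle: z up, x out of the spindle's flat, so a fitted knob's pointer lies along x. In the hob's frame it is at x = -190, y = +60 mm (right tap: y = -60).
- tap_right_seat (a point): Same point and axes for the right tap. Both steel spindles rise 24 mm above it: 14 mm diameter, one flat 3.5 mm from the axis, top 4 mm tapered. A sprung ball on the round side (-x), 11 mm up, clicks into the knob's bore: pushing over it takes about 10 N, pulling off several N. Nothing taller than 5 mm is within 90 mm of a spindle.
- tap_left (a joint): Angle of the left tap, rad: 0 = off, against its stop, with the spindle's flat (and a fitted knob's pointer) facing straight to the back of the hob (its +x). Grows anticlockwise seen from above as the tap opens, to 2.2. Slight friction (0.02 N m); stays where it is left. Starts 0.5 to 1.4 open.
- tap_right (a joint): Angle of the right tap, rad: 0 = off, against its stop, with the spindle's flat (and a fitted knob's pointer) facing straight to the back of the hob (its +x). Grows anticlockwise seen from above as the tap opens, to 2.2. Slight friction (0.02 N m); stays where it is left. Starts 0.5 to 1.4 open.
- hob: Two-burner steel gas hob, fixed, 510 mm (x) by 280 mm (y), deck 80 mm above the counter; origin at the centre of its underside, x from its front edge (controls, nearer the robot) to its back. Pan supports reach 115 mm above the counter; on them stand a pot over the front burner (about x = -15 mm) and a shallow pan, fixed, over the back one (x = 147 mm).
- tray: Flat square aluminium draining tray, fixed, 248 mm a side, floor 3 mm thick, rim 9 mm high; origin at the centre of its underside. Four things stand on it, some 120 mm apart in a square, in any order: the two knobs, a ramekin and a tumbler.
- ramekin: White ceramic ramekin on the tray, 68 mm across, 38 mm high; origin at the centre of its underside. Leave alone.
- tumbler: Steel tumbler on the tray, 60 mm across, 75 mm high; origin at the centre of its underside. Leave alone.
- pot: Aluminium pot with two side handles on the hob, 146 mm across without them, 85 mm high; origin at the centre of its underside. Leave alone.
- oil_bottle: Green glass oil bottle, 52 mm across, 235 mm high, standing on the counter between tray and hob; origin at the centre of its underside. Leave alone.
- salt_jar: Clear jar, 68 mm across, 95 mm high, on the counter; origin at the centre of its underside. Leave alone.
- tongs: Steel tongs lying on the counter, 240 mm long, 12 mm high; origin under their middle, x towards the hinge. Leave alone.
- scrub_brush: Wooden scrubbing brush, 230 mm long, 34 mm high, on the counter near the robot; origin underneath, between handle and head, x towards the head. Leave alone.
Not all that is in view belongs to the job. Leave any purple look-alike of the knob_a alone.

How it is judged:
By the outcome, as a careful person would: the job done as asked, in the order asked, and still so for the second after the job is handed in, with the robot touching nothing.
It also fails if it takes over 72 s, if anything falls off the work surface, if the arm or the gripper's body presses on something with over 40 N, if the wrist force passes 120 N, or if a joint passes its speed limit or range.

## Working session

There is one attempt and no reset: what is moved stays moved. The work goes in short steps, each a Python script; the robot and the scene stay as the last script left them, time stands still between calls to the robot, and variables do not carry over. Pictures are saved under pics/ and viewed, and the job is handed in when it is done.

```bash
mkdir -p pics
python3 - <<'E'
from bench import env
import cv2
for n in ["scene","side","wrist"]:
    s=env.snapshot(n); cv2.imwrite(f"pics/{n}0.png",s["color"]); print(n,s["fx"],s["cx"],s["cy"],s["pose"].round(4).tolist() if hasattr(s["pose"],'round') else s["pose"])
st=env.state(); print(st, env.tips_ahead)
E
```

```text
scene 601.8339806305515 321.3873096221764 243.95197524657416 [[0.8286, 0.4447, -0.3402, 0.9412], [0.5599, -0.652, 0.5113, -0.6438], [0.0056, -0.6141, -0.7892, 1.1442], [0.0, 0.0, 0.0, 1.0]]
side 455.9435448496014 319.83837881462017 247.27613323369008 [[-0.7386, -0.3587, 0.5708, -0.0951], [-0.6741, 0.3894, -0.6277, 0.7218], [0.0029, -0.8484, -0.5294, 0.6846], [0.0, 0.0, 0.0, 1.0]]
wrist 420.21741451715945 323.5229271371205 239.88912245606232 [[0.309, -0.9078, -0.2835, 0.264], [-0.9511, -0.2956, -0.09, -0.5716], [-0.0021, 0.2975, -0.9547, 0.3735], [0.0, 0.0, 0.0, 1.0]]
{'t': 0.15, 'joint_positions': array([ 1.18877402,  0.41175369, -0.01269508,  1.59683312,  0.0055568 ,
        1.13430225, -0.08218814]), 'qvel': array([-0.00048293, -0.00110877, -0.00162364, -0.00299991,  0.00029368,
        0.00030521, -0.0002907 ]), 'joint_torque': array([ 2.17996101e-03, -6.01037192e+01,  6.83255810e-01, -2.99646467e+01,
        1.39570300e-02,  7.85831799e-03,  2.81700193e-05]), 'ee_pos': array([ 0.19279806, -0.59414358,  0.24463058]), 'tool_rot': array([ 8.08918265e-01, -5.87920779e-01, -5.26218475e-04, -3.47957091e-04]), 'wrist_force': array([0.69963525, 0.59139754, 0.0675947 ]), 'moment': array([ 0.00401887, -0.00521152,  0.00616858]), 'width': 1.0050398176264006} 0.014
```

View pics/scene0.png

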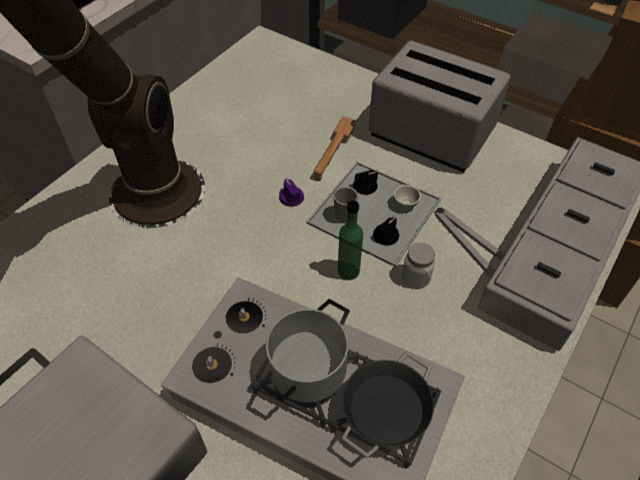

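View pics/side0.png

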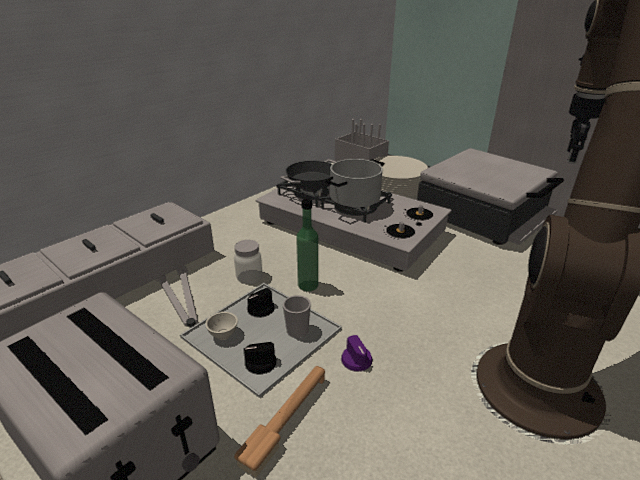

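View pics/wrist0.png

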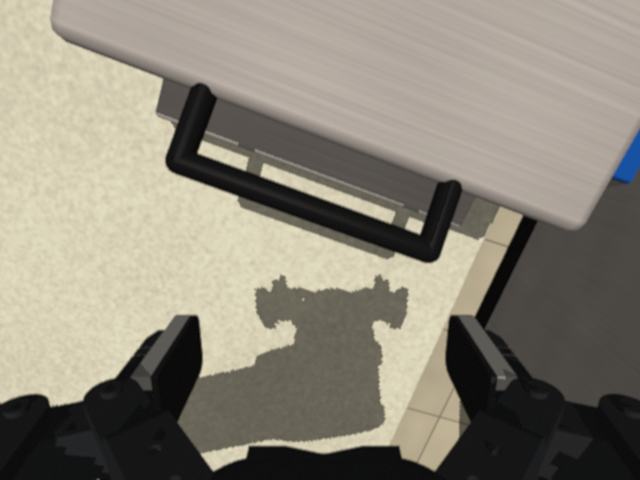

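The scene view shows the knobs at about (366,181) and (386,231), the tumbler at (345,203) and the ramekin at (407,197). The bottle is at (350,240), the purple decoy at (291,192), and the spindles at (244,316) and (212,363). I'll locate these roughly first.

```bash
cat > h.py <<'E'
from bench import env
import numpy as np, cv2
from scipy.spatial.transform import Rotation as R
def ray(s,u,v):
    P=np.array(s["pose"]); d=P[:3,:3]@np.array([(u-s["cx"])/s["fx"],(v-s["cy"])/s["fy"],1.]); return P[:3,3],d
def onz(s,u,v,z):
    o,d=ray(s,u,v); return o+d*(z-o[2])/d[2]
def proj(s,p):
    P=np.array(s["pose"]); q=P[:3,:3].T@(np.array(p)-P[:3,3]); return np.array([s["cx"]+s["fx"]*q[0]/q[2], s["cy"]+s["fy"]*q[1]/q[2]])
def down(yaw): # tool x (jaw dir) at angle yaw in world, z down
    x=np.array([np.cos(yaw),np.sin(yaw),0]); z=np.array([0,0,-1.]); y=np.cross(z,x)
    return R.from_matrix(np.c_[x,y,z]).as_quat()
def snap(n,f=None):
    s=env.snapshot(n)
    if f: cv2.imwrite(f"pics/{f}.png",s["color"])
    return s
E
python3 - <<'E'
from h import *
sc=snap("scene"); sd=snap("side")
for nm,u,v,z in [("base",157,190,0),("k1",366,183,.02),("k2",386,232,.02),("tum_base",345,215,.003),("ram",407,197,.038),("purple",291,197,.01),("bottle",349,272,0),("bottletop",352,206,.235),("salt",419,275,.0),("sp1",244,316,.095),("sp2",212,363,.095),("trayL",308,223,0.009),("trayT",360,165,.009),("trayR",439,203,.009),("trayB",394,260,.009),("hobBL",241,282,.08),("hobF",165,385,.08),("hobR",463,378,.08),("brush1",318,172,.02),("brush2",347,125,.02)]:
    print(nm,onz(sc,u,v,z).round(3))
for nm,u,v,z in [("k1",260,358,.02),("k2",260,303,.02),("sp1",401,230,.095),("sp2",419,212,.095)]:
    print("side",nm,onz(sd,u,v,z).round(3))
E
python3 - <<'E'
import cv2
a=cv2.imread('pics/scene0.png')
cv2.imwrite('pics/z1.png',cv2.resize(a[140:290,280:460],None,fx=4,fy=4,interpolation=cv2.INTER_CUBIC))
E
```

```text
base [-0.002  0.005  0.   ]
k1 [0.44  0.314 0.02 ]
k2 [0.565 0.202 0.02 ]
tum_base [0.447 0.205 0.003]
ram [0.557 0.315 0.038]
purple [0.304 0.173 0.01 ]
bottle [0.547 0.065 0.   ]
bottletop [0.546 0.06  0.235]
salt [0.686 0.15  0.   ]
sp1 [ 0.463 -0.205  0.095]
sp2 [ 0.478 -0.321  0.095]
trayL [0.388 0.127 0.009]
trayT [0.388 0.37  0.009]
trayR [0.624 0.368 0.009]
trayB [0.619 0.148 0.009]
hobBL [ 0.398 -0.136  0.08 ]
hobF [ 0.427 -0.401  0.08 ]
hobR [ 0.888 -0.071  0.08 ]
brush1 [0.316 0.277 0.02 ]
brush2 [0.28  0.474 0.02 ]
side k1 [0.429 0.32  0.02 ]
side k2 [0.559 0.206 0.02 ]
side sp1 [ 0.442 -0.183  0.095]
side sp2 [ 0.462 -0.302  0.095]
```

View pics/z1.png

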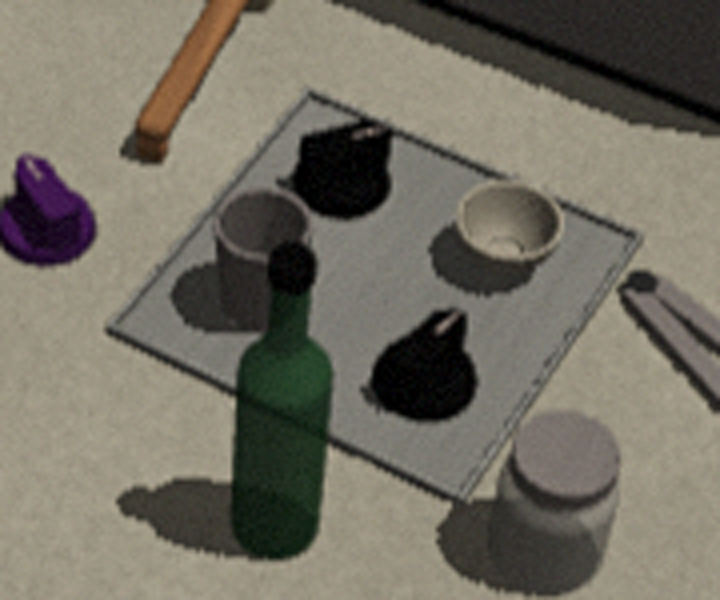

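Hob yaw is about +6.5°. Next, a close wrist view over the spindles.

Run:
```python
from h import *
q=down(np.radians(-83.5))
for p,qq in [([.485,-.25,.30],q),([.43,.31,.2],down(0)),([.43,.31,.2],down(1.57)),([.43,.31,.2],down(-1.57)),([.43,.31,.2],down(3.1)),([.46,-.2,.2],down(-.1)),([.46,-.2,.2],down(-1.5)),([.46,-.2,.2],down(1.5))]:
    r=env.inverse_kinematics(p,qq); print(p,None if r is None else np.round(r,2))
env.movep([.485,-.25,.30],q)
s=snap("wrist","hob1"); print(env.state()["t"],env.state()["ee_pos"])
```

```text
[0.485, -0.25, 0.3] [ 0.55  0.24 -0.2   1.71  0.05  1.2  -1.12]
[0.43, 0.31, 0.2] [-0.03  0.44 -0.88  1.84  0.39  1.05 -1.07]
[0.43, 0.31, 0.2] [ 0.05  0.49 -1.02  1.83  0.47  1.09  0.43]
[0.43, 0.31, 0.2] [ 0.13  0.55 -1.15  1.83  0.56  1.13 -2.79]
[0.43, 0.31, 0.2] [ 0.17  0.6  -1.23  1.83  0.62  1.17  1.83]
[0.46, -0.2, 0.2] [ 0.74  0.3  -0.51  1.92  0.17  0.97  0.05]
[0.46, -0.2, 0.2] [ 0.53  0.27 -0.26  1.93  0.08  0.96 -1.27]
[0.46, -0.2, 0.2] [ 0.9   0.33 -0.71  1.91  0.26  0.99  1.57]
1.9667 [ 0.48438668 -0.25135894  0.2997596 ]
```

View pics/hob1.png

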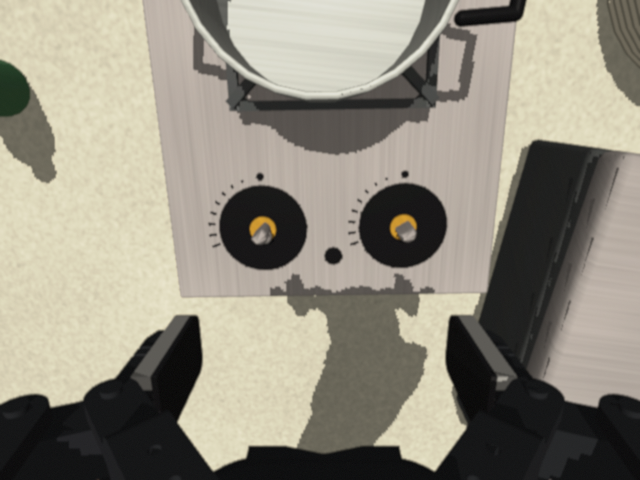

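The spindles are clear at (263,230) and (404,230), with their off-marks at (260,177) and (405,174). Now a nearer view from straight above.

Run:
```python
from h import *
s=snap("wrist")
a=onz(s,263,228,.09);b=onz(s,404,227,.09);print(a,b,np.linalg.norm(a-b))
m=(a+b)/2; d=a-b; hy=np.arctan2(d[1],d[0])-np.pi/2; print(np.degrees(hy))
q=down(hy-np.pi/2); p=m-.075*np.array([np.cos(hy),np.sin(hy),0]); p[2]=.165
env.movep(p,q)
s=snap("wrist","hob2"); env.pause(.1);print(env.state()["t"])
cv2.imwrite("pics/hob2z.png",cv2.resize(s["color"][20:200,140:500],None,fx=2.2,fy=2.2,interpolation=cv2.INTER_CUBIC))
np.save("hobpose.npy",s["pose"])
```

```text
[ 0.45844145 -0.20373619  0.09      ] [ 0.47247563 -0.32088415  0.09      ] 0.11798560250111297
6.831404629169681
2.8667
```

View pics/hob2z.png

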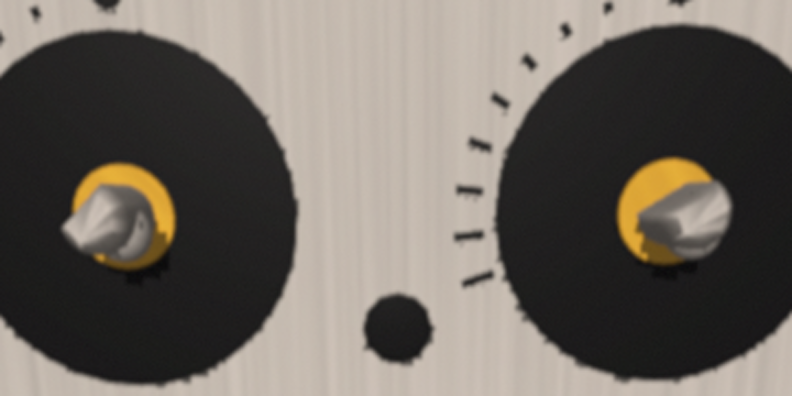

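Run:
```python
from h import *
def disc(s):
    im=s["color"]; m=(im.max(2)<60).astype(np.uint8)
    m=cv2.morphologyEx(m,cv2.MORPH_CLOSE,np.ones((25,25),np.uint8))
    cs,_=cv2.findContours(m,cv2.RETR_EXTERNAL,cv2.CHAIN_APPROX_NONE)
    out=[]
    for c in cs:
        if 3000<cv2.contourArea(c) :
            e=cv2.fitEllipse(cv2.convexHull(c)); 
            if e[1][0]/e[1][1]>.85 and e[0][1]<260: out.append(e)
    return out
s=snap("wrist","hob2"); E=disc(s); print(E)
P=sorted([onz(s,*e[0],.0805) for e in E],key=lambda p:-p[1]); print(P)
a,b=P[:2]; d=a-b; print(np.linalg.norm(d)); hy=np.arctan2(d[1],d[0])-np.pi/2; print(np.degrees(hy))
q=down(hy-np.pi/2)
tiles=[]
for n,t in (("L",a),("R",b)):
    p=t-.075*np.array([np.cos(hy),np.sin(hy),0]); p[2]=.16
    env.line_to(p,q,v=.2); env.pause(.15)
    s=snap("wrist","tap"+n); u=proj(s,[*t[:2],.107]); print(n,u, [ (e[0],e[1],onz(s,*e[0],.0805)) for e in disc(s)])
    im=s["color"]; x,y=np.round(u).astype(int); tiles.append(cv2.resize(im[max(0,y-50):max(0,y-50)+100,x-50:x+50],(400,400),interpolation=cv2.INTER_CUBIC))
cv2.imwrite("pics/taps.png",np.hstack(tiles)); print(env.state()["t"])
np.savez("taps.npz",a=a,b=b,hy=hy)
```

```text
Traceback (most recent call last):
cv2.error: OpenCV(4.12.0) /io/opencv/modules/imgproc/src/shapedescr.cpp:361: error: (-201:Incorrect size of input array) There should be at least 5 points to fit the ellipse in function 'fitEllipseNoDirect'
```

```bash
cat >> h.py <<'E'
def disc(s):
    im=s["color"]; m=(im.max(2)<60).astype(np.uint8); m[260:]=0
    m=cv2.morphologyEx(m,cv2.MORPH_CLOSE,np.ones((9,9),np.uint8))
    cs,_=cv2.findContours(m,cv2.RETR_EXTERNAL,cv2.CHAIN_APPROX_NONE)
    out=[]
    for c in cs:
        h=cv2.convexHull(c); x,y,w,hh=cv2.boundingRect(c)
        if cv2.contourArea(h)>3000 and len(h)>8 and x>2 and y>2 and x+w<638:
            e=cv2.fitEllipse(h)
            if e[1][0]/e[1][1]>.85: out.append(e)
    return out
E
cat > v.py <<'E'
from h import *
s=snap("wrist","hob2"); E=disc(s); print(E)
P=sorted([onz(s,*e[0],.0805) for e in E],key=lambda p:-p[1]); print(P)
a,b=P[:2]; d=a-b; print(np.linalg.norm(d)); hy=np.arctan2(d[1],d[0])-np.pi/2; print(np.degrees(hy))
q=down(hy-np.pi/2)
tiles=[]
for n,t in (("L",a),("R",b)):
    p=t-.075*np.array([np.cos(hy),np.sin(hy),0]); p[2]=.16
    env.line_to(p,q,v=.2); env.pause(.15)
    s=snap("wrist","tap"+n); u=proj(s,[*t[:2],.107]); print(n,u, [ (e[0],e[1],onz(s,*e[0],.0805)) for e in disc(s)])
    np.savez("tap%s.npz"%n,**{k:s[k] for k in s})
    im=s["color"]; x,y=np.round(u).astype(int); tiles.append(cv2.resize(im[max(0,y-50):max(0,y-50)+100,x-50:x+50],(400,400),interpolation=cv2.INTER_CUBIC))
cv2.imwrite("pics/taps.png",np.hstack(tiles)); print(env.state()["t"])
np.savez("taps.npz",a=a,b=b,hy=hy)
E
python3 v.py
```

```text
[((191.12464904785156, 115.52372741699219), (155.49099731445312, 171.43218994140625), 109.0983657836914), ((441.2181701660156, 113.82038116455078), (150.05870056152344, 167.822509765625), 43.96485900878906)]
[array([ 0.45650362, -0.19895799,  0.0805    ]), array([ 0.47205222, -0.32059721,  0.0805    ])]
0.12262894425316206
7.284361480025632
L [320.19329703 109.0637349 ] [((320.6648254394531, 110.24256896972656), (163.59388732910156, 177.55540466308594), array([ 0.45598411, -0.19904138,  0.0805    ]))]
R [326.06683894 109.12808867] [((324.1914978027344, 108.73202514648438), (162.39479064941406, 168.9462890625), array([ 0.47211955, -0.31981211,  0.0805    ]))]
4.6
```

View pics/taps.png

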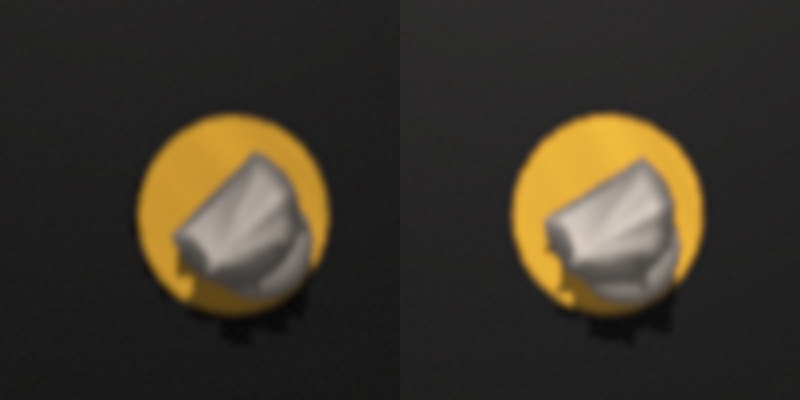

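The view shows both collars (orange circles). The flats run (178,237)→(258,153) on the left and (148,218)→(243,160) on the right, in 4× tile coordinates. Fitting the collars and the flat lines numerically.

```bash
cat > f.py <<'E'
from h import *
T=np.load("taps.npz"); out={}
for n,t in (("L",T["a"]),("R",T["b"])):
    z=np.load(f"tap{n}.npz"); s={k:(z[k] if z[k].ndim else float(z[k])) for k in z}
    hsv=cv2.cvtColor(s["color"],cv2.COLOR_BGR2HSV)
    m=cv2.inRange(hsv,(12,120,60),(35,255,255)); u=proj(s,[*t[:2],.107]).round().astype(int)
    k=np.zeros_like(m); k[max(0,u[1]-50):u[1]+50,u[0]-50:u[0]+50]=1; m=m*k
    cs,_=cv2.findContours(m,cv2.RETR_EXTERNAL,cv2.CHAIN_APPROX_NONE)
    h=cv2.convexHull(np.vstack(cs)); e=cv2.fitEllipse(h); c=onz(s,*e[0],.083)
    # spindle: grey
    g=((hsv[...,1]<70)&(hsv[...,2]>95)).astype(np.uint8)*k
    cs,_=cv2.findContours(g,cv2.RETR_EXTERNAL,cv2.CHAIN_APPROX_NONE); cc=max(cs,key=cv2.contourArea)
    hull=cv2.convexHull(cc)[:,0,:].astype(float)
    # longest hull edges
    out[n]=c
    tile0=u-50
    ends={"L":[(178,237),(258,153)],"R":[(148,218),(243,160)]}[n]
    w=[onz(s,x/4+tile0[0],y/4+tile0[1],.105)for x,y in ends]
    pk=cc[:,0,:].astype(float); A,B=[np.array([x/4+tile0[0],y/4+tile0[1]]) for x,y in ends]
    tt=(B-A)/np.linalg.norm(B-A); nn=np.array([-tt[1],tt[0]]); r=pk-A
    sel=(abs(r@nn)<3)&(r@tt>3)&(r@tt<np.linalg.norm(B-A)-3)
    vx,vy,x0,y0=cv2.fitLine(pk[sel].astype(np.float32),cv2.DIST_L2,0,.01,.01).ravel()
    w2=[onz(s,x0-vx*5,y0-vy*5,.105),onz(s,x0+vx*5,y0+vy*5,.105)]
    for ww in (w,w2):
        d=ww[1]-ww[0]; ang=np.arctan2(d[1],d[0])+np.pi/2; 
        nd=np.array([np.cos(ang),np.sin(ang)]); 
        if (ww[0][:2]-c[:2])@nd<0: ang+=np.pi; nd=-nd
        print(n,"c",c.round(4),"axes",np.array(e[1]).round(1),"flat normal deg",np.degrees(ang)%360,"dist",((ww[0][:2]-c[:2])@nd).round(4), sel.sum())
d=out["L"]-out["R"]; print(np.linalg.norm(d),"hob yaw",np.degrees(np.arctan2(d[1],d[0]))-90)
E
python3 f.py
```

```text
L c [ 0.4557 -0.2025  0.083 ] axes [49.1 50.5] flat normal deg 52.31863883376226 dist 0.0024 16
L c [ 0.4557 -0.2025  0.083 ] axes [49.1 50.5] flat normal deg 50.89644929428875 dist 0.0028 16
R c [ 0.4709 -0.3215  0.083 ] axes [49.5 51. ] flat normal deg 37.6091357067809 dist 0.0027 19
R c [ 0.4709 -0.3215  0.083 ] axes [49.5 51. ] flat normal deg 37.87418150973298 dist 0.0027 19
0.12004511225281664 hob yaw 7.278151233503678
```

Spacing 120.05 mm, as expected, so the tap fits are consistent. Hob yaw is 7.3° and the flats face 51° and 37.7°. Now the tray.

Run:
```python
from h import *
q=env.state()["tool_rot"]; p=env.state()["ee_pos"]
env.line_to([p[0],p[1],.33],v=.3)
env.movep([.503,.298,.31],down(0)); env.pause(.1)
s=snap("wrist","tray1"); print(env.state()["t"])
```

```text
7.7333
```

View pics/tray1.png

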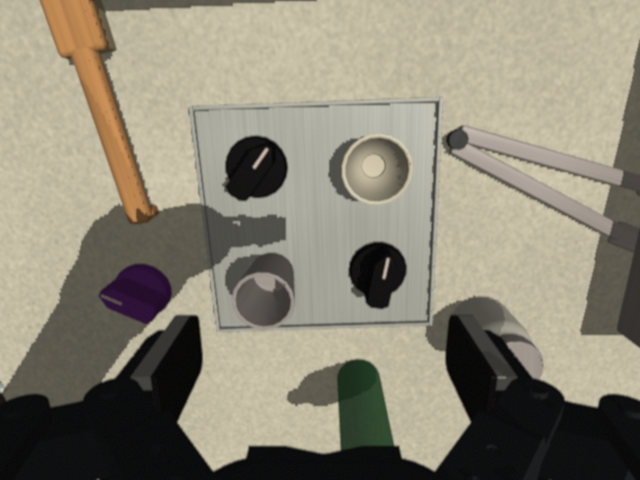

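The tray view shows knob 1 at (257,167) pointing up-right and knob 2 at (378,268) pointing nearly up; the purple one at (140,292) is a decoy. I'll take an overhead view of each at grasp yaw and +90°, which also calibrates any camera-to-tool offset.

```bash
cat > k.py <<'E'
from h import *
def knob(s,guess,tag=None,off=3):
    im=s["color"]; u=proj(s,[*guess[:2],.02]).round().astype(int); r=95
    k=np.zeros(im.shape[:2],np.uint8); cv2.circle(k,tuple(int(x) for x in u),r,1,-1)
    m=((im.max(2)<48)*k).astype(np.uint8); m=cv2.morphologyEx(m,cv2.MORPH_OPEN,np.ones((5,5),np.uint8))
    cs,_=cv2.findContours(m,cv2.RETR_EXTERNAL,cv2.CHAIN_APPROX_NONE); c=max(cs,key=cv2.contourArea)
    h=cv2.convexHull(c); e=cv2.fitEllipse(h); cen=onz(s,*e[0],.014)
    k2=np.zeros_like(k); cv2.ellipse(k2,(e[0],(e[1][0]*.93,e[1][1]*.93),e[2]),1,-1)
    w=((im.min(2)>105)*k2).astype(np.uint8)
    n,l,st,ce=cv2.connectedComponentsWithStats(w); 
    ang=None
    if n>1:
        i=1+np.argmax(st[1:,4]); pts=np.argwhere(l==i)[:,::-1].astype(np.float32)
        vx,vy,x0,y0=cv2.fitLine(pts,cv2.DIST_L2,0,.01,.01).ravel()
        a=onz(s,x0-4*vx,y0-4*vy,.045);b=onz(s,x0+4*vx,y0+4*vy,.045); mid=onz(s,x0,y0,.045); d=(b-a)[:2]
        if d@(mid-cen)[:2]<0: d=-d
        ang=np.arctan2(d[1],d[0]); nd=np.array([-np.sin(ang),np.cos(ang)])
        print(tag,"cen",cen.round(4),"axes",np.round(e[1],1),"ang",np.degrees(ang).round(2),"lineoff mm",(((mid-cen)[:2]@nd)*1e3).round(2),"npx",len(pts))
    if tag: 
        v=im.copy(); cv2.ellipse(v,e,(0,255,0),1); x,y=u; y0=max(0,y-90); cv2.imwrite(f"pics/{tag}.png",cv2.resize(v[y0:y0+180,x-90:x+90],(400,400)))
    return cen,ang
def over(t,yaw,z=.12):
    q=down(yaw); ty=np.array([-np.sin(yaw-np.pi)*-1, 0,0]) 
    ty=R.from_quat(q).as_matrix()[:,1]; p=np.array([*t[:2],0])+.075*ty; p[2]=z; return p,q
if __name__=="__main__":
    s=snap("wrist"); K=[(onz(s,257,167,.014),np.radians(55)),(onz(s,378,272,.014),np.radians(77))]
    K=[knob(s,k[0],"") for k in K]; print(K)
E
python3 k.py
```

```text
cen [0.433  0.3152 0.014 ] axes [59.9 66.8] ang 53.25 lineoff mm -0.28 npx 83
 cen [0.5612 0.2014 0.014 ] axes [54.4 64.7] ang 81.03 lineoff mm -0.47 npx 64
[(array([0.43301356, 0.31515591, 0.014     ]), np.float64(0.9293277583016858)), (array([0.56120997, 0.20143683, 0.014     ]), np.float64(1.4142856379513966))]
```

```bash
cat > a.py <<'E'
from k import *
k1=np.array([.433,.3152]);k2=np.array([.5612,.2014])
p,q=over(k2,np.radians(-9),.28); env.movep(p,q); env.pause(.15)
s=snap("wrist"); print(knob(s,k2,"k2a"))
p,q=over(k1,np.radians(53),.17); env.movep(p,q); env.pause(.15)
s=snap("wrist"); c1,a1=knob(s,k1,"k1a")
p,q=over(k1,np.radians(-37),.17); env.movep(p,q); env.pause(.15)
s=snap("wrist"); c2,a2=knob(s,k1,"k1b")
# world err of camera at yaw: c=k+M(yaw)e
M1=R.from_quat(down(np.radians(53))).as_matrix()[:2,:2];M2=R.from_quat(down(np.radians(-37))).as_matrix()[:2,:2]
e=np.linalg.solve(M1-M2,(c1-c2)[:2]); print("e tool mm",e*1e3,"k1",c2[:2]-M2@e, env.state()["t"],env.state()["ee_pos"],p)
i=[cv2.imread(f"pics/{n}.png") for n in("k2a","k1a")]; cv2.imwrite("pics/kk.png",np.hstack(i))
E
python3 a.py
```

```text
k2a cen [0.5614 0.2036 0.014 ] axes [67.  70.5] ang 79.9 lineoff mm -0.32 npx 107
(array([0.5614413 , 0.20363435, 0.014     ]), np.float64(1.394488604908811))
k1a cen [0.4326 0.3156 0.014 ] axes [95.5 97.4] ang 52.76 lineoff mm -0.79 npx 202
k1b cen [0.4339 0.3159 0.014 ] axes [ 92.8 100.7] ang 53.1 lineoff mm -0.13 npx 188
e tool mm [-0.097729  -0.8934658] k1 [0.43339134 0.31513978] 11.2 [0.38805696 0.25531581 0.16988466] [0.38786387 0.25530234 0.17      ]
```

View pics/kk.png

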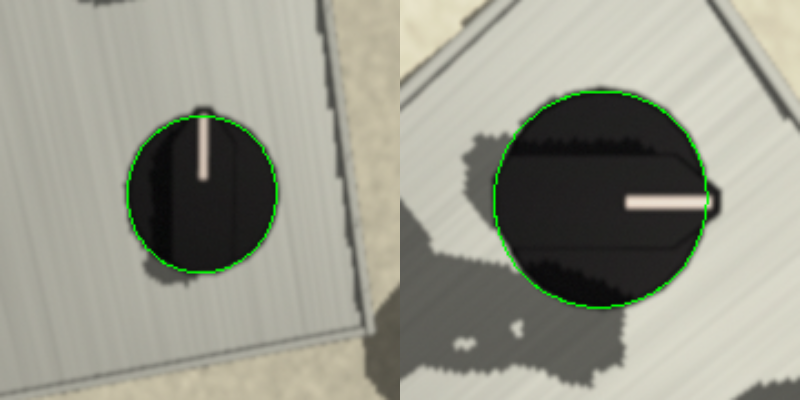

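View pics/k1b.png

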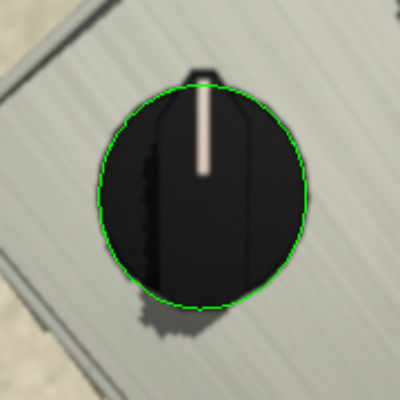

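The pointer tip biases the ellipse fit along the bar. I'll refit the circle without the hull points near the pointer axis.

```bash
cat > c.py <<'E'
from k import *
from scipy.optimize import least_squares
def circ(s,guess,ang):
    im=s["color"]; u=proj(s,[*guess[:2],.02]); k=np.zeros(im.shape[:2],np.uint8); cv2.circle(k,tuple(int(x) for x in u),95,1,-1)
    m=((im.max(2)<48)*k).astype(np.uint8); m=cv2.morphologyEx(m,cv2.MORPH_OPEN,np.ones((5,5),np.uint8))
    cs,_=cv2.findContours(m,cv2.RETR_EXTERNAL,cv2.CHAIN_APPROX_NONE); c=max(cs,key=cv2.contourArea)[:,0,:]
    W=np.array([onz(s,x,y,.014)[:2] for x,y in c]); d=W-guess[:2]; th=np.arctan2(d[:,1],d[:,0])-ang; th=(th+np.pi)%(2*np.pi)-np.pi
    W=W[(abs(th)>.5)&(abs(th)<2.3)]   # skip pointer and back end of bar
    f=least_squares(lambda p:np.hypot(*(W-p[:2]).T)-p[2],[*guess[:2],.032],loss="soft_l1",f_scale=.0005)
    return f.x
if __name__=="__main__":
    s=snap("wrist"); print(circ(s,np.array([.4334,.3155]),np.radians(53)))
    st=env.state(); print(st["t"])
E
python3 c.py
```

```text
[0.43358262 0.31551691 0.02990347]
11.25
```

Run:
```python
from h import *
q=down(np.radians(53.0-90)); x,y=.4334,.3153
env.movep([x,y,.12],q); env.line_to([x,y,.033],q,v=.12,max_force=8)
print(env.state()["ee_pos"],env.state()["wrist_force"])
env.close(60); env.pause(.1); st=env.state(); print(st["t"],st["ee_pos"],st["width"],st["wrist_force"])
env.line_to([x,y,.16],q,v=.2); env.pause(.1); s=snap("wrist","held1"); st=env.state();print(st["t"],st["width"],st["wrist_force"])
```

```text
[0.43372642 0.31565676 0.03371891] [ 0.45060668 -0.98879766  0.78430951]
13.2667 [0.43361758 0.31553685 0.03340132] 0.2685640463177346 [-0.65900027 -0.77945027  4.65086583]
14.2 0.2699207699181279 [-0.37948818  0.30807437 -1.25680533]
```

View pics/held1.png

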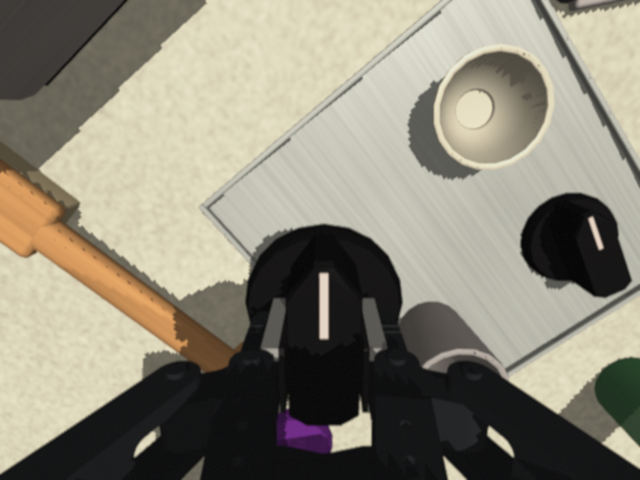

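Knob held straight, white line vertical at (323,305), opening matches 24 mm. Moving to the left tap (pointer at 51°) and inserting with a force limit.

Run:
```python
from h import *
p=env.state()["ee_pos"]; env.line_to([p[0],p[1],.32],v=.4)
q=down(np.radians(51.3-90)); x,y=.4554,-.2021
env.movep([x,y,.30],q); env.line_to([x,y,.145],q,v=.2); env.pause(.1); st=env.state(); print(st["t"],st["ee_pos"],st["wrist_force"])
s=snap("scene","s1"); cv2.imwrite("pics/s1z.png",cv2.resize(s["color"][270:410,170:350],None,fx=4,fy=4,interpolation=cv2.INTER_CUBIC))
r=env.line_to([x,y,.124],q,v=.04,max_force=6); st=env.state(); print(r,st["t"],st["ee_pos"],st["wrist_force"],st["moment"])
```

```text
17.65 [ 0.45634336 -0.2023043   0.14627939] [ 0.6048407   0.56485172 -1.24302221]
True 18.1583 [ 0.45499493 -0.20291348  0.12684978] [ 1.30633035 -2.0902623  -1.37785759] [-0.65935936 -0.20407813 -0.03524914]
```

View pics/s1z.png

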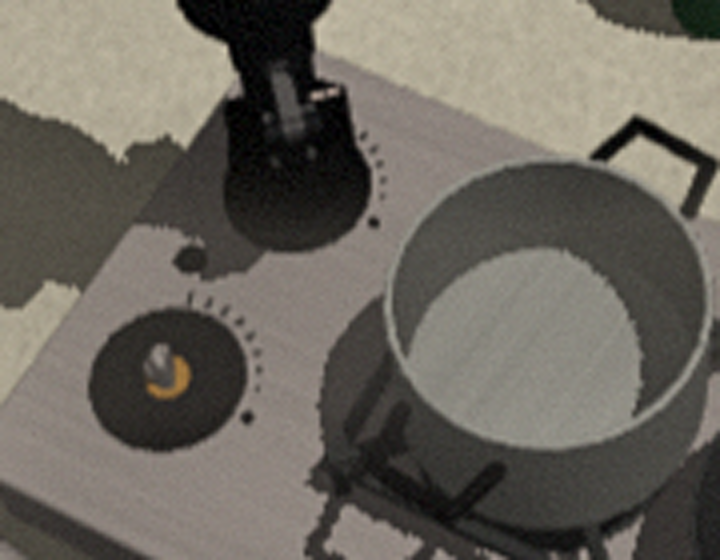

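The underside is about 10 mm below the spindle top, so the D has engaged. Pushing home.

Run:
```python
from h import *
q=down(np.radians(51.3-90)); x,y=.4552,-.2023
for z in (.120,.1155,.112):
    r=env.line_to([x,y,z],q,v=.03,max_force=30); st=env.state(); print(z,r,st["t"],st["ee_pos"].round(4),st["wrist_force"].round(1),st["moment"].round(2),st["width"])
env.pause(.2);st=env.state(); print(st["t"],st["ee_pos"].round(4),st["wrist_force"].round(1))
```

```text
0.12 False 18.5583 [ 0.455  -0.2029  0.1195] [ 2.6 -4.6 -7.1] [-1.15 -0.43  0.06] 0.26967778265870873
0.1155 False 18.8583 [ 0.4553 -0.2025  0.115 ] [ 3.8 -4.6 -8. ] [-1.03 -0.83  0.02] 0.2655045281956426
0.112 True 19.0667 [ 0.4557 -0.2024  0.1133] [-3.4  1.1 10.3] [ 0.2   0.66 -0.01] 0.2689240973859251
19.2667 [ 0.4556 -0.2024  0.1133] [-3.3  1.3 11.3]
```

Run:
```python
from h import *
x,y=.4555,-.2024
q=down(np.radians(51.3-90))
r=env.line_to([x,y,.110],q,v=.03,max_force=35); st=env.state(); print(r,st["ee_pos"].round(4),st["wrist_force"].round(1))
env.line_to([x,y,.1132],q,v=.03)
for a in (40,29,18,10,7,5.5):
    env.line_to([x,y,.1132],down(np.radians(a-90)),v=.05); st=env.state(); print(a,st["t"],st["ee_pos"].round(4),st["wrist_force"].round(1),st["moment"].round(2))
env.pause(.2); st=env.state(); m=R.from_quat(st["tool_rot"]).as_matrix(); print(np.degrees(np.arctan2(m[1,0],m[0,0]))+90,st["wrist_force"].round(1),st["moment"].round(2),st["t"])
```

```text
False [ 0.4558 -0.2023  0.113 ] [-10.8   1.4  36.1]
40 20.125 [ 0.4556 -0.2021  0.1133] [-1.7 -2.   6.8] [-0.38  0.41 -0.  ]
29 20.4667 [ 0.4556 -0.202   0.1133] [-2.5 -2.1  7.2] [-0.3   0.45 -0.03]
18 20.8083 [ 0.4556 -0.2018  0.1133] [-2.  -0.8  7.7] [-0.22  0.42 -0.04]
10 21.1 [ 0.4556 -0.2017  0.1133] [-1.4 -0.3  7.9] [-0.1   0.46 -0.06]
7 21.35 [ 0.4556 -0.2016  0.1133] [-2.3 -0.1  8.2] [-0.02  0.46 -0.04]
5.5 21.6 [ 0.4556 -0.2016  0.1133] [-1.3 -0.9  8.1] [-0.    0.43 -0.01]
5.526987234621984 [-2.   0.6  8. ] [-0.05  0.47 -0.04] 21.8
```

Run:
```python
from h import *
x,y=.4555,-.2021
for a in (4,2,0,-2):
    env.line_to([x,y,.1133],down(np.radians(a-90)),v=.05); st=env.state();  m=R.from_quat(st["tool_rot"]).as_matrix(); print(a,np.degrees(np.arctan2(m[1,0],m[0,0]))+90,st["t"],st["ee_pos"].round(4),st["wrist_force"].round(1),st["moment"].round(3))
    if abs(st["moment"][2])>.25: break
```

```text
4 4.005826745196259 22.05 [ 0.4556 -0.2016  0.1133] [-1.6 -0.8  6.7] [-0.237  0.342  0.007]
2 2.003360691445863 22.3 [ 0.4557 -0.2015  0.1133] [-1.9 -0.5  6.6] [-0.214  0.321 -0.024]
0 0.0067331859451513765 22.55 [ 0.4557 -0.2015  0.1133] [-1.5 -0.4  7.5] [-0.233  0.357  0.   ]
-2 -1.9915420268003459 22.8 [ 0.4557 -0.2015  0.1133] [-0.9 -1.2  7.1] [-0.137  0.345  0.005]
```

No clear stop torque. I'll let go, lift and look.

Run:
```python
from h import *
env.gripper_open(); st=env.state(); p=st["ee_pos"]; 
env.line_to([p[0],p[1],.19],v=.25)
q=down(np.radians(7.3-90)); pp=p-.085*np.array([np.cos(.127),np.sin(.127),0]); pp[2]=.20
env.line_to(pp,q,v=.25); env.pause(.1)
s=snap("wrist","fit1"); np.savez("fit1.npz",**{k:s[k] for k in s}); print(env.state()["t"])
```

```text
24.5333
```

View pics/fit1.png

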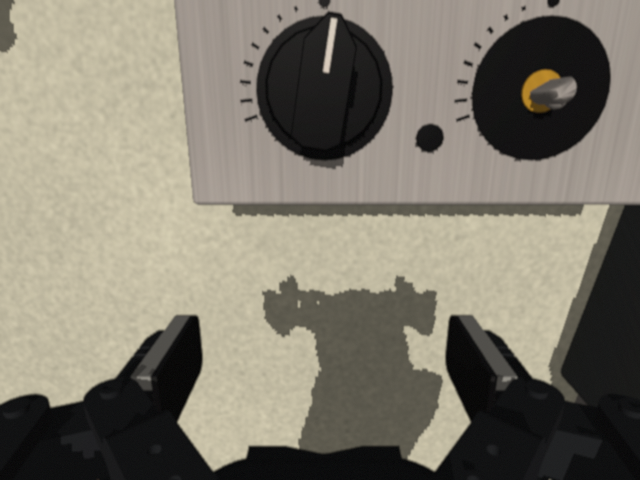

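Run:
```python
from h import *
z=np.load("fit1.npz"); s={k:(z[k] if z[k].ndim else float(z[k])) for k in z}
im=s["color"]; w=np.zeros(im.shape[:2],np.uint8); w[10:85,290:370]=(im[10:85,290:370].min(2)>165)
n,l,st,ce=cv2.connectedComponentsWithStats(w); print(st[1:])
i=1+np.argmax(st[1:,4]); pts=np.argwhere(l==i)[:,::-1].astype(np.float32)
vx,vy,x0,y0=cv2.fitLine(pts,cv2.DIST_L2,0,.01,.01).ravel()
for zt in (.125,):
    a=onz(s,x0-8*vx,y0-8*vy,zt);b=onz(s,x0+8*vx,y0+8*vy,zt); d=b-a; print("pointer ang",np.degrees(np.arctan2(d[1],d[0])),np.degrees(np.arctan2(-d[1],-d[0])))
    m=onz(s,x0,y0,zt); print("line mid",m)
    # height check: two ends; line passes above axis
    dd=d[:2]/np.linalg.norm(d[:2]); dd*=np.sign(dd[0]); r=np.array([.4557,-.2025])-m[:2]; print("axis offset perp mm",(r[0]*-dd[1]+r[1]*dd[0])*1e3)
# hob direction from off marks & deck edges
print([onz(s,u,v,.08).round(4) for u,v in ((324,2),(554,2),(430,137))])
cv2.imwrite("pics/fit1z.png",cv2.resize(im[0:180,230:440],None,fx=3.5,fy=3.5,interpolation=cv2.INTER_CUBIC))
```

```text
[[324  19  12  53 250]]
pointer ang -1.7467883308165615 178.25321166918346
line mid [ 0.47326371 -0.20268743  0.125     ]
axis offset perp mm -0.3480453076304445
[array([ 0.4993, -0.1968,  0.08  ]), array([ 0.5146, -0.3169,  0.08  ]), array([ 0.4384, -0.2661,  0.08  ])]
```

View pics/fit1z.png

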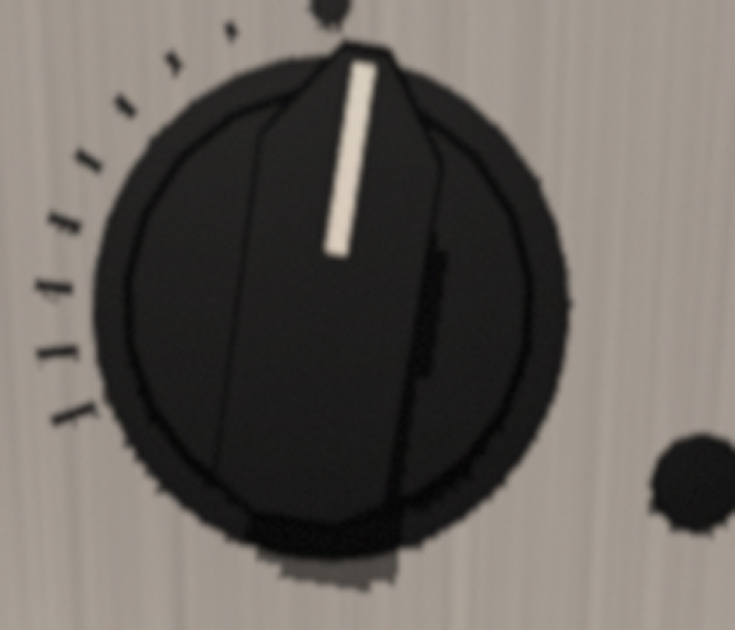

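The knob is on and seated: TCP z was 0.113 and did not move under 36 N. The pointer at −1.7° has gone about 9° past straight (7.3°). The bore's play (up to ~8°) explains most of that, so the tap itself should be at its stop. I'll regrasp and turn only the knob back to straight.

```bash
cat > strt.py <<'E'
from h import *
def straighten(x,y,a0,a1,grip=40):
    env.movep([x,y,.18],down(np.radians(a0-90))); env.line_to([x,y,.115],v=.15,max_force=10)
    env.close(grip); st=env.state(); print(st["t"],st["ee_pos"].round(4),st["moment"].round(3),st["width"])
    n=max(2,int(abs(a1-a0)/3)+1)
    for a in np.linspace(a0,a1,n)[1:]:
        env.line_to([x,y,.115],down(np.radians(a-90)),v=.05); st=env.state(); print(round(a,1),st["moment"].round(3),st["wrist_force"].round(1))
    env.gripper_open(); env.line_to([x,y,.18],v=.25)
def look(x,y,name):
    q=down(np.radians(7.3-90)); pp=np.array([x,y,0])-.085*np.array([np.cos(.127),np.sin(.127),0]); pp[2]=.20
    env.line_to(pp,q,v=.25); env.pause(.1); s=snap("wrist",name)
    im=s["color"]; u=proj(s,[x+.0175,y+.002,.125]).round().astype(int); w=np.zeros(im.shape[:2],np.uint8)
    y0,x0=max(0,u[1]-40),u[0]-40; w[y0:u[1]+40,x0:x0+80]=(im[y0:u[1]+40,x0:x0+80].min(2)>165)
    w[:, :]=w; k=np.zeros_like(w); c=proj(s,[x,y,.125]); cv2.circle(k,tuple(int(t) for t in c),75,1,-1); w*=k
    n,l,st,ce=cv2.connectedComponentsWithStats(w)
    # line = component that is elongated & inside knob
    best=min(range(1,n),key=lambda i:abs(st[i,4]-250)); pts=np.argwhere(l==best)[:,::-1].astype(np.float32)
    vx,vy,x0,y0=cv2.fitLine(pts,cv2.DIST_L2,0,.01,.01).ravel()
    a=onz(s,x0-8*vx,y0-8*vy,.125);b=onz(s,x0+8*vx,y0+8*vy,.125); d=b-a; d*=np.sign(d[0])
    print(name,"pointer",np.degrees(np.arctan2(d[1],d[0])),len(pts),"t",env.state()["t"])
E
python3 - <<'E'
from strt import *
straighten(.4555,-.2020,-1.75,6.3); look(.4555,-.2024,"fit2")
E
```

```text
26.1417 [ 0.4557 -0.2021  0.1154] [0.026 0.346 0.027] 0.27301441842749113
2.3 [0.024 0.33  0.014] [-1.7 -0.3  5.2]
6.3 [-0.012  0.285  0.025] [-2.1 -0.9  5.3]
fit2 pointer 7.213973175057702 262 t 28.325
```

View pics/fit2.png

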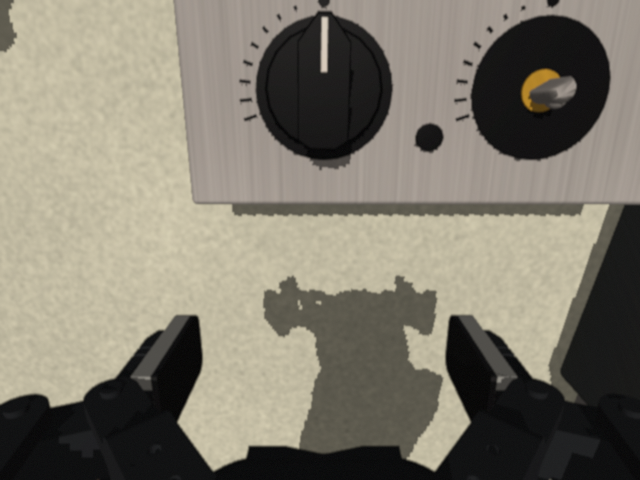

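Left pointer now reads 7.2°, against a hob yaw of 7.3°, in line with its mark at (324,2). Now the second knob.

```bash
cat > g2.py <<'E'
from c import *
p=env.state()["ee_pos"]; env.line_to([p[0],p[1],.31],v=.4)
k2=np.array([.5612,.2030]); yaw=np.radians(-10.1)
pp,q=over(k2,yaw,.28); env.movep(pp,q); env.pause(.12)
s=snap("wrist","k2raw"); c,a=knob(s,k2,"k2b"); f=circ(s,c,a); print(f,env.state()["t"])
E
python3 g2.py
```

```text
k2b cen [0.5615 0.2037 0.014 ] axes [67.2 70.9] ang 81.16 lineoff mm -0.36 npx 114
[0.56141548 0.20303176 0.02976916] 30.35
```

View pics/k2b.png

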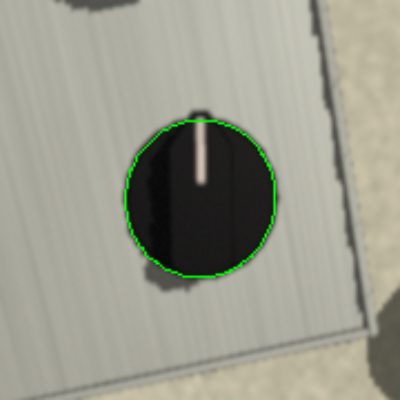

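Run:
```python
from h import *
q=down(np.radians(80.5-90)); x,y=.5613,.2029
env.movep([x,y,.15],q); env.line_to([x,y,.033],q,v=.15,max_force=8)
env.close(60); env.pause(.1); st=env.state(); print(st["t"],st["ee_pos"],st["width"],st["wrist_force"])
env.line_to([x,y,.16],q,v=.25); s=snap("wrist","held2")
env.line_to([x,y,.32],v=.4)
q=down(np.radians(37.7-90)); x,y=.4707,-.3212
env.movep([x,y,.30],q); env.line_to([x,y,.145],q,v=.2); env.pause(.1); st=env.state(); print(st["t"],st["ee_pos"],st["wrist_force"])
r=env.line_to([x,y,.124],q,v=.04,max_force=7); st=env.state(); print(r,st["t"],st["ee_pos"],st["wrist_force"],st["moment"])
```

```text
32.625 [0.56165914 0.20310045 0.03346229] 0.2725628249682305 [0.02782983 0.02209018 5.98033075]
36.8333 [ 0.47161456 -0.32151979  0.14648149] [-0.26713468 -0.53935798 -0.82397116]
True 37.3083 [ 0.47041204 -0.3215088   0.12592608] [ 2.72537172 -2.10908993 -2.46123113] [-0.28458053 -0.41585518  0.0726374 ]
```

View pics/held2.png

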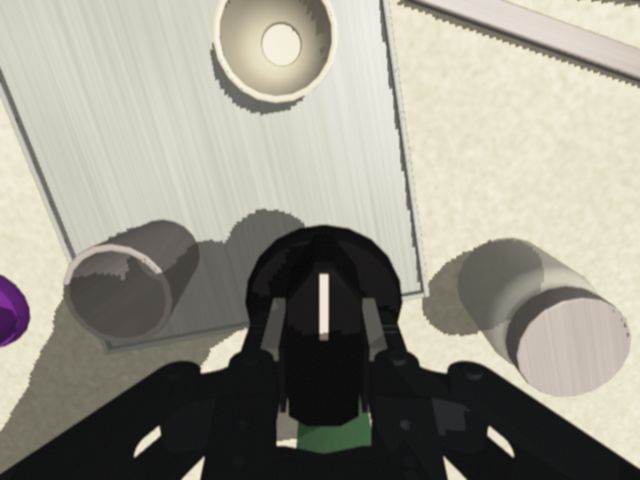

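Held the same way as the first, line at (323,305), and engaged at the right spindle (TCP 0.126). Pushing home, then turning to off.

Run:
```python
from h import *
q=down(np.radians(37.7-90)); x,y=.4707,-.3213
for z in (.120,.1155,.112):
    r=env.line_to([x,y,z],q,v=.03,max_force=30); st=env.state(); print(z,r,st["t"],st["ee_pos"].round(4),st["wrist_force"].round(1),st["moment"].round(2),st["width"])
r=env.line_to([x,y,.110],q,v=.03,max_force=35); st=env.state(); print(r,st["ee_pos"].round(4),st["wrist_force"].round(1))
env.line_to([x,y,.1132],q,v=.03)
for a in (27,17,7,3,0,-1.7):
    env.line_to([x,y,.1132],down(np.radians(a-90)),v=.05); st=env.state(); print(a,st["t"],st["ee_pos"].round(4),st["wrist_force"].round(1),st["moment"].round(2))
    if abs(st["moment"][2])>.25: break
```

```text
0.12 False 37.675 [ 0.4704 -0.3215  0.1194] [ 1.9 -2.9 -5.9] [-0.62 -0.42 -0.02] 0.2731932379592555
0.1155 False 37.975 [ 0.4704 -0.3214  0.1149] [ 1.4 -2.8 -6.5] [-0.57 -0.33 -0.04] 0.2711406431389201
0.112 True 38.1833 [ 0.4709 -0.3214  0.1134] [-2.2  1.4  9.3] [0.23 0.53 0.01] 0.26903307010028593
False [ 0.4709 -0.3214  0.1131] [-9.5  3.3 27.5]
27 39.025 [ 0.471  -0.3211  0.1134] [-0.5  1.   6. ] [ 0.04  0.33 -0.03]
17 39.35 [ 0.4711 -0.321   0.1134] [-0.4  0.7  5.8] [ 0.12  0.27 -0.01]
7 39.675 [ 0.4712 -0.3209  0.1134] [-0.7 -0.   6.4] [ 0.2   0.2  -0.06]
3 39.925 [ 0.4712 -0.3209  0.1134] [-1.8  0.8  5.7] [ 0.2   0.21 -0.03]
0 40.175 [ 0.4712 -0.3208  0.1134] [-1.6  1.3  5.5] [ 0.27  0.23 -0.06]
-1.7 40.425 [ 0.4712 -0.3208  0.1134] [-2.   1.3  5.4] [0.29 0.18 0.01]
```

No stop torque here either, so I'll keep turning slowly to find where the stop is and learn the real play.

Run:
```python
from h import *
x,y=.4709,-.3211
for a in (-4,-6,-8,-10,-12):
    env.line_to([x,y,.1134],down(np.radians(a-90)),v=.05); env.pause(.05); st=env.state(); print(a,st["t"],st["ee_pos"].round(4),st["wrist_force"].round(1),st["moment"].round(3), round(st["joint_torque"][6],3))
    if abs(st["moment"][2])>.2: break
```

```text
-4 40.725 [ 0.4713 -0.3207  0.1134] [1.  1.2 4. ] [ 0.324 -0.158  0.045] -0.028
-6 41.025 [ 0.4714 -0.3207  0.1134] [1.9 1.6 3.1] [ 0.485 -0.456  0.009] -0.075
-8 41.325 [ 0.4714 -0.3208  0.1134] [2.9 2.6 2. ] [ 0.585 -0.822  0.098] -0.118
-10 41.625 [ 0.4715 -0.3208  0.1134] [4.1 1.6 2. ] [ 0.59  -1.016  0.161] -0.146
-12 41.925 [ 0.4716 -0.3208  0.1134] [4.6 3.5 0.8] [ 0.569 -1.032  0.142] -0.171
```

Torque starts rising at about −3° and reaches 0.17 N·m at −12°, so the right tap is on its stop and the play is about 10°. Turning this knob back to straight within the play. The left only went to −2°, so I'll turn it past the stop and back too.

Run:
```python
from strt import *
x,y=.4709,-.3211
for a in (-6,0,6.3):
    env.line_to([x,y,.1134],down(np.radians(a-90)),v=.06); st=env.state(); print(a,st["moment"].round(3), round(st["joint_torque"][6],3))
env.gripper_open(); env.line_to([x,y,.18],v=.25); print(env.state()["t"])
x,y=.4555,-.2020
env.movep([x,y,.18],down(np.radians(7.2-90))); env.line_to([x,y,.115],v=.15,max_force=10)
env.close(40)
for a in (0,-3,-5,-7,0,6.3):
    env.line_to([x,y,.115],down(np.radians(a-90)),v=.06); st=env.state(); print(a,st["moment"].round(3),st["wrist_force"].round(1),round(st["joint_torque"][6],3))
env.gripper_open(); env.line_to([x,y,.18],v=.25); print(env.state()["t"])
look(.4631,-.2620,"fin1") if 0 else None
q=down(np.radians(7.3-90)); pp=np.array([.4632,-.262,0])-.085*np.array([np.cos(.127),np.sin(.127),0]); pp[2]=.21
env.line_to(pp,q,v=.25); env.pause(.1); s=snap("wrist","fin1"); print(env.state()["t"])
np.savez("fin1.npz",**{k:s[k] for k in s})
```

```text
-6 [ 0.464 -1.066  0.126] 0.4
0 [ 0.153 -0.911  0.027] 0.426
6.3 [-0.076 -0.44   0.084] 0.448
43.75
0 [ 0.098  0.281 -0.039] [-0.8  0.9  6.3] -0.301
-3 [0.133 0.264 0.006] [-1.1  0.8  5.1] -0.151
-5 [0.075 0.189 0.029] [-0.9 -0.6  5.5] -0.133
-7 [0.101 0.14  0.047] [-1.2  1.   4.9] -0.156
0 [0.152 0.268 0.001] [-0.6  0.4  5.3] 0.292
6.3 [0.135 0.296 0.004] [-1.4 -0.   7.9] 0.314
48.0583
48.7917
```

View pics/fin1.png

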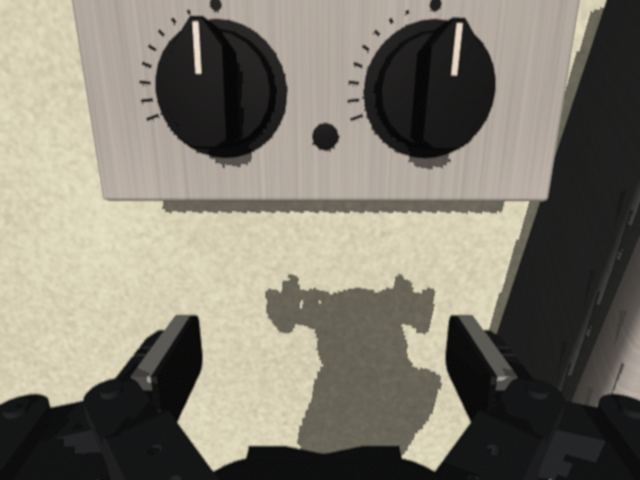

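```bash
cat > m.py <<'E'
from h import *
import sys
def meas(s):
    im=s["color"]; w=np.zeros(im.shape[:2],np.uint8)
    out=[]
    w=(im.min(2)>165).astype(np.uint8); w[110:]=0
    n,l,st,ce=cv2.connectedComponentsWithStats(w)
    for i in range(1,n):
        if 120<st[i,4]<600 and st[i,3]>25 and st[i,2]<30:
            pts=np.argwhere(l==i)[:,::-1].astype(np.float32)
            vx,vy,x0,y0=cv2.fitLine(pts,cv2.DIST_L2,0,.01,.01).ravel()
            a=onz(s,x0-8*vx,y0-8*vy,.125);b=onz(s,x0+8*vx,y0+8*vy,.125); d=b-a; d*=np.sign(d[0]); m=onz(s,x0,y0,.125)
            print("pointer",np.degrees(np.arctan2(d[1],d[0])).round(2),"mid",m.round(4),st[i])
            dd=d[:2]/np.linalg.norm(d[:2])
            for nme,t in(("L",(.4557,-.2025)),("R",(.4709,-.3215))):
                r=np.array(t)-m[:2]; 
                if np.linalg.norm(r)<.04: print(nme,"perp mm",(dd[0]*r[1]-dd[1]*r[0])*1e3,"along",(dd@r)*1e3)
if __name__=="__main__":
    z=np.load(sys.argv[1]); meas({k:(z[k] if z[k].ndim else float(z[k])) for k in z})
E
python3 m.py fin1.npz
```

```text
pointer 6.18 mid [ 0.473  -0.2003  0.125 ] [193  22   8  51 254]
L perp mm -0.2833705090295776 along -17.42115230639707
pointer 5.9 mid [ 0.4879 -0.3204  0.125 ] [452  24  10  51 250]
R perp mm 0.6642885506688699 along -16.971748627921553
```

Both pointers are within about 1.3° of straight. A last look with the fixed cameras.

Run:
```python
from h import *
p=env.state()["ee_pos"]; env.line_to([p[0]-.03,p[1],.30],v=.3)
a=snap("scene","e1")["color"]; b=snap("side","e2")["color"]
cv2.imwrite("pics/end.png",np.hstack([cv2.resize(a[150:400,160:460],(400,333)),cv2.resize(b[140:400,180:470],(400,333))]))
cv2.imwrite("pics/endz.png",np.hstack([cv2.resize(a[280:400,180:300],(400,400),interpolation=cv2.INTER_CUBIC),cv2.resize(b[180:260,360:460],(500,400),interpolation=cv2.INTER_CUBIC)])[:, :800])
st=env.state();print(st["t"],st["wrist_force"],st["width"])
```

```text
49.3583 [ 1.26802064 -0.0366272   0.26214647] 0.9988262532272858
```

View pics/end.png

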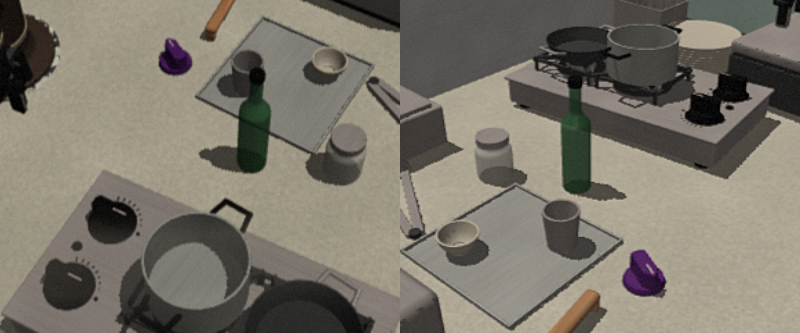

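View pics/endz.png

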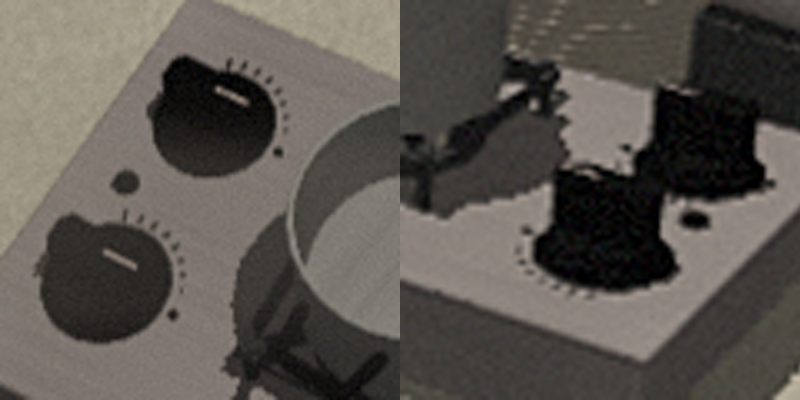

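Both knobs sit low and level on the hob with their pointers to the back. Everything else looks undisturbed, and the gripper is open and clear.

```bash
python3 -c "
from bench import env
env.job_done(); print('done')"
```

```text
the job is handed in; nothing more can be done
done
```

Both knobs are on their spindles, pushed fully down, with both taps turned to off. I handed the job in at about 49 s of the 72 s, with the gripper open and clear of everything.

**Seated:** both stopped at TCP height 0.113 m, where a fully home knob should be, and did not go lower under about 36 N (left) and 27 N (right).

**Pointers:** the last wrist view put them at 6.2° (left) and 5.9° (right), against 7.3° for straight to the back. That is about 1.1° and 1.4° past straight, on the clockwise side.

**Stops:**
- **Right tap:** this one showed clear resistance when I turned past straight, from about 10° beyond it.
- **Left tap:** I turned it 14° past straight but felt no clear resistance. I infer it is at its stop because that is more than the bore's play (up to about 10°); I did not measure it.
- **Turning back:** I then turned both knobs back to straight within that play. I expect the taps stayed closed, but a small opening would not show in the pictures.

**Other objects:** the final pictures show nothing else visibly moved, and the purple look-alike was left alone.

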